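# Free a boom arm from its transport cradle and hold it level over its mounting base

### The arm

A 6-joint arm with a two-finger parallel gripper is mounted at the origin on a cart in front of the work surface, level with it; the furniture and walls round the work are solid. World frame = base frame: x ahead of the robot, y to its left, z up, the work surface at z = 0. Lengths are in m, angles in rad, forces in N, time in s.
With the tool pointing down it reaches from about 0.35 to 0.725 m from the base axis. Payload 6 kg.
Tool frame: the origin (TCP) lies at the very end of the fingers, on their centre line; the grasp point (between the pads) lies 19 mm behind it (r.grip_point_offset is the distance from the TCP to the grasp point, in m); z points along the fingers, y is the direction in which the jaws open and shut (so a half turn about z gives the same grasp; the last joint's range is limited). The gripper opens to 85 mm and grips with 20 to 120 N. Pads are 22 mm wide; open, the fingers measure 114 mm over their backs; the gripper's body (76 mm by 85 mm) begins 54 mm behind the grasp point. The pads swing forward as they close: fully open they stand 13 mm farther back than shut.
Start: joints at [1.64, 0.04, 0.085, 0, -1.615, -0.334], TCP at [0.157, 0.579, 0.231] pointing down, gripper open.
Joint ranges: [-2.56, 2.56], [-1.29, 2.01], [-1.08, 1.49], [-3.29, 1.98], [-2.81, -0.18], [-2.99, 2.99]. Speed limits (rad/s): [2.57, 2.57, 3.01, 3.14, 3.14, 3.14].

### API

Orientations are given as [roll, pitch, yaw] about the fixed x, y, z axes, in that order (R = Rz(yaw) Ry(pitch) Rx(roll)).
In Python, from plant import r, camera, camera_model gives the robot as it stands. The module is installed in compiled form; this text tells all that it offers.
- The arm moves only by the tool play_rows, never from a script. Its arguments are lists of equal length, an entry for each row: "twist": the turn, a rotation vector about the world's x, y, z in degrees, a list of three; "delta_pos": the shift along the world's x, y, z in cm, a list of three; "grip": the opening, from 0 (shut) to 1 (fully open). A call has 1 to 20 rows; each row shifts and turns the commanded pose from where the row before left it; what a row does not reach is not made up. A row lasts 1/8 s, in which the tool goes at most 62.5 mm and 10.7 degrees, less where a joint would pass 70% of its speed; a pose out of reach is approached as far as the arm can. A call with a gripper value outside its range is refused whole. The fingers move at their own pace and stop on an object; "force" is the grip in N (left out, the last holds). Time passes only in rows, so rows that do not move let the fingers close. It gives the time, the measured TCP pose, the force and the opening at its end, in the units of the state.
- r.read_state(): the state, without advancing time (a new reading comes with each control period).
- camera(name): name is "scene" or "top" or "wrist"; returns the picture (400x640x3 uint8, blue, green, red); there is no depth.
- camera_model(name): a dict with "K" (3x3 intrinsics, pixels), "k1" (the pictures are not rectified: a ray, as slopes to the right and down, at radius r is drawn at 1 + k1 r^2 times it, then the intrinsics apply), "origin" and "orientation" of the camera in the world. Camera axes: x right, y up, looking along -z (the intrinsics and any distortion apply to the point x, -y, -z); pixel columns grow to the right and rows downward; lengths in m; the calibration is good to about 2 mm. A picture is of the moment at which its call begins: read the wrist's pose just before it. camera_model takes no time and is no camera call; for the wrist camera it gives the pose at the moment of the call.
- r.close_job(): hands the job in, once; it reports no verdict.
The state is a dict: "time_s": time; "joint_pos": joint angles; "qd": joint speeds; "tau": joint torques, N m; "eef_pos": TCP position; "tool_rot": TCP orientation; "wrist_force": force on the tool from outside, world axes, zero at the start; "torque": the same for the moment, N m; "width": finger opening in m.
Only numpy, scipy, OpenCV 4.12 (cv2) and the standard library are available. Lean on these libraries where they do the work, as an engineer would, in place of code of your own. Each camera call takes 0.05 s, during which the arm holds its last target. There are 200 camera calls.

### The job

The blue boom arm is locked in its plywood transport cradle by two red wing latches. Turn both latches outward, away from the middle of the arm, to their end stops; then grip the arm at its yellow balance mark, lift it out and hold it level over the aluminium mounting base, pointing the right way round, with the hole of its steel boss centred over the spigot and the arm's underside about 4 cm above the spigot's tip, so that I can wipe the seat before it is fitted. Do not let the arm touch the base, leave everything else on the worktop where it stands, and finish still holding the arm there, motionless.

Things in the scene. Friction and masses are not known exactly. Their poses are not given: they have to be found in the camera images.
- boom: Loose arm, 0.4-0.65 kg: blue bar 22 mm wide, 20 tall, along its y from -160 (tail) to +102 (nose), with a steel boss (48 diameter, 30 tall, underside flush) at y = +55 that has an 18 mm vertical hole. Mass centre at y = 0, marked by a yellow band 20 mm long. Origin: underside of the bar below the band's middle; z up. Stowed, its underside is 40 mm above the worktop, free below it to 12 mm.
- boom_bore (a point): Centre of the hole in the arm's steel boss, at the arm's underside (55 mm along the arm's +y from its origin).
- cradle: Fixed cradle: plywood board 110 x 255 x 12 mm with two black U saddles (floor at 40 mm, cheeks to 50) that carry the arm 115 mm tailward and 90 mm noseward of the balance mark, and two steel latch posts. Origin: on the worktop, under the stowed arm's balance mark; its y axis runs along the arm towards the nose.
- latch_tail (a joint): The tail latch, radians: 0 to 0.25 at the start = locked, tongue over the arm; it turns clockwise seen from above to the end stop at 1.4 = released. Stays where it is left; turning takes about 0.05 N m.
- latch_tail_grip (a point): On the tail latch's turning axis, in its red wing (34 long x 12 thick x 22 tall mm), 10 mm below the wing's top, 82 mm above the worktop. Turns with the latch: x along the wing and the steel tongue beneath (42 mm from axis to tip), z up. Stands 115 mm tailward of the balance mark, 34 mm to the arm's own -x side; released, the tongue points away from the arm's middle.
- latch_nose (a joint): The nose latch, radians: 0 to 0.25 at the start = locked, tongue over the arm; it turns anticlockwise seen from above to the end stop at 1.4 = released. Stays where it is left; turning takes about 0.05 N m.
- latch_nose_grip (a point): On the nose latch's turning axis, in its red wing (34 long x 12 thick x 22 tall mm), 10 mm below the wing's top, 82 mm above the worktop. Turns with the latch: x along the wing and the steel tongue beneath (42 mm from axis to tip), z up. Stands 90 mm noseward of the balance mark, 34 mm to the arm's own -x side; released, the tongue points away from the arm's middle.
- mount: Fixed aluminium base: plate 100 x 255 x 12 mm; at y = +55 a steel seat (48 mm diameter, top at 36 mm) with the spigot (16 mm diameter, tip at 60 mm); at y = -115 a grey U saddle (cheeks to 46 mm) for the arm's tail. Origin: on the worktop, under where the balance mark belongs; its y axis is the direction in which the arm's nose must point.
- spigot_tip (a point): Centre of the tip of the spigot on the mounting base, 60 mm above the worktop.
- condenser: Bystander, loose: black microscope condenser, 61 x 61 x 58 mm. Origin: centre of its underside. Leave it alone.
- eyepiece_spare: Bystander, loose: black eyepiece, 35 mm diameter, 42 mm tall. Origin: centre of its underside. Leave it alone.
- filter_green: Bystander, loose: green filter, 32 mm diameter, 8 mm tall. Origin: centre of its underside. Leave it alone.
- filter_blue: Bystander, loose: blue filter, 32 mm diameter, 8 mm tall. Origin: centre of its underside. Leave it alone.
- oil_bottle: Bystander, loose: small amber bottle, 29 mm diameter, 63 mm tall. Origin: centre of its underside. Leave it alone.
- air_blower: Bystander, loose: blue rubber blower, 52 mm diameter, 101 mm tall. Origin: centre of its underside. Leave it alone.
- centring_tool: Bystander, loose: black tube tool, 27 mm diameter, 62 mm tall. Origin: centre of its underside. Leave it alone.
- stain_bottle: Bystander, loose: amber bottle with black cap, 34 mm diameter, 75 mm tall. Origin: centre of its underside. Leave it alone.
- screw_pot: Bystander, loose: clear pot with grey lid, 41 mm diameter, 40 mm tall. Origin: centre of its underside. Leave it alone.

How it is judged:
On the way, in this order (a step that is already met when the one before it is completed fails the run):
1. both latches are turned to their end stops while the arm still lies in the cradle (value of joint each of latch_tail, latch_nose above 1.3 rad and distance between boom and cradle below 0.055 m), for 0.2 s.
2. the arm is lifted clear of the cradle by the fingers, gripped at its balance mark and level (contact force between the fingers and boom above 5 N and contact force between boom and cradle below 0.3 N and contact force between boom and mount below 0.3 N and y of the grasp point in the frame of boom between -0.02 and 0.02 m and z of boom in the frame of cradle above 0.065 m and angle between boom's own z axis and vertical below 0.12 rad), for 0.2 s.
At the end, for the whole second after the job is handed in: Latches within 0.1 rad of their stops; fingers alone hold the arm, within 20 mm of the balance mark, level within 4 degrees, still, hole within 12 mm of the spigot's axis, balance mark within 15 mm of its place, underside 20 to 60 mm above the spigot's tip (value of joint each of latch_tail, latch_nose above 1.3 rad and contact force between the fingers and boom above 5 N and contact force between boom and cradle below 0.3 N and contact force between boom and mount below 0.3 N and y of the grasp point in the frame of boom between -0.02 and 0.02 m and horizontal distance between boom_bore and spigot_tip below 0.012 m and z of boom_bore in the frame of spigot_tip between 0.02 and 0.06 m and horizontal distance between boom and mount below 0.015 m and angle between boom's own z axis and vertical below 0.07 rad and linear speed of boom below 0.02 m/s and angular speed of boom below 0.1 rad/s); the arm keeps its last pose, push and grip.
It fails at once if the arm touches the mounting base (contact force between boom and mount above 1 N).
It fails at once if the arm is tipped more than 20 degrees (angle between boom's own z axis and vertical above 0.35 rad).
It fails at once if a bystander is displaced (distance of any of condenser, eyepiece_spare, filter_green, filter_blue, oil_bottle, air_blower, centring_tool, stain_bottle, screw_pot from where it was at the start of the episode above 0.02 m).
It also fails if it takes over 67 s, if anything falls off the work surface, if the arm or the gripper's body presses on something with over 40 N, if the wrist force passes 120 N, or if a joint passes its speed limit or range.

## Working session

There is one attempt and no reset: what is moved stays moved. The work goes in short steps, Python scripts to look and compute and a tool call to move; the robot and the scene stay as the last step left them, time stands still between calls to the robot, and variables do not carry over. Pictures are saved under pics/ and viewed, about 8 in all and at most 12, crops included, and the job is handed in when it is done.

Besides the shell and the picture viewer there is one more tool, called after "Call:" as name(argument=value, ...) on one line, values as JSON. play_rows: Moves the arm, as the interface text tells. Its arguments: {"type":"object","properties":{"twist":{"type":"array","items":{"type":"array","items":{"type":"number"}}},"delta_pos":{"type":"array","items":{"type":"array","items":{"type":"number"}}},"grip":{"type":"array","items":{"type":"number"}},"force":{"type":"number"}},"required":["twist","delta_pos","grip"]}

```bash
mkdir -p pics
cat > h.py <<'E'
import numpy as np, cv2
from scipy.spatial.transform import Rotation as R
from plant import r, camera, camera_model
def rot(o):
    o=np.array(o,float)
    return o if o.shape==(3,3) else (R.from_euler('xyz',o).as_matrix() if o.shape==(3,) else R.from_quat(o).as_matrix())
def ray(m,px):
    K=np.array(m['K']);p=np.atleast_2d(np.array(px,float))
    d=(p-[K[0,2],K[1,2]])/[K[0,0],K[1,1]]
    u=d.copy()
    for _ in range(20): u=d/(1+m['k1']*(u**2).sum(1,keepdims=True))
    v=np.c_[u[:,0],-u[:,1],-np.ones(len(u))]
    return np.array(m['origin']),v@rot(m['orientation']).T
def plane(m,px,z):
    o,v=ray(m,px); return o+v*((z-o[2])/v[:,2])[:,None]
def proj(m,P):
    q=(np.atleast_2d(P)-np.array(m['origin']))@rot(m['orientation'])
    u=np.c_[q[:,0],-q[:,1]]/-q[:,2:3]
    u=u*(1+m['k1']*(u**2).sum(1,keepdims=True));K=np.array(m['K'])
    return u*[K[0,0],K[1,1]]+[K[0,2],K[1,2]]
E
python3 - <<'E'
from h import *
for n in ['top','scene']:
    m=camera_model(n);print(n,m);cv2.imwrite(f'pics/{n}0.png',camera(n))
s=r.read_state();print(s['eef_pos'],s['tool_rot'],s['width'],r.grip_point_offset)
E
```

```text
top {'K': array([[436.97233259,   0.        , 314.43764051],
       [  0.        , 436.97233259, 194.09022367],
       [  0.        ,   0.        ,   1.        ]]), 'k1': -0.0760797668821245, 'origin': array([0.27996364, 0.02597199, 1.71036733]), 'orientation': array([ 0.18472723,  0.0134521 , -1.60015321])}
scene {'K': array([[419.81993793,   0.        , 311.95720597],
       [  0.        , 419.81993793, 196.95766783],
       [  0.        ,   0.        ,   1.        ]]), 'k1': 0.01635347572596672, 'origin': array([-0.59387097, -0.59893754,  0.80473726]), 'orientation': array([ 1.06286647,  0.01548081, -1.07136291])}
[0.15687764 0.57881421 0.23037059] [ 3.13996963e+00 -1.45750962e-04 -2.64752046e-01] 0.0854523165804435 0.0187
```

View pics/top0.png

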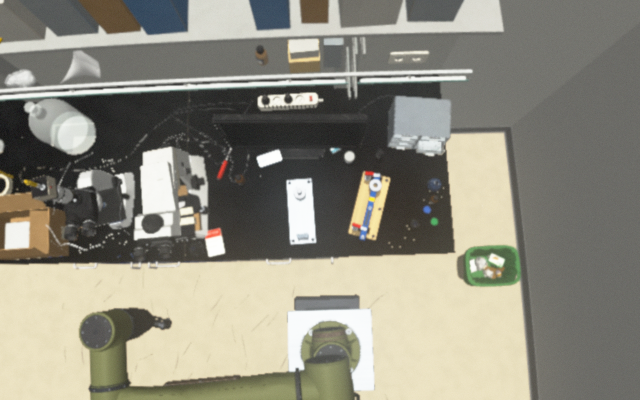

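View pics/scene0.png

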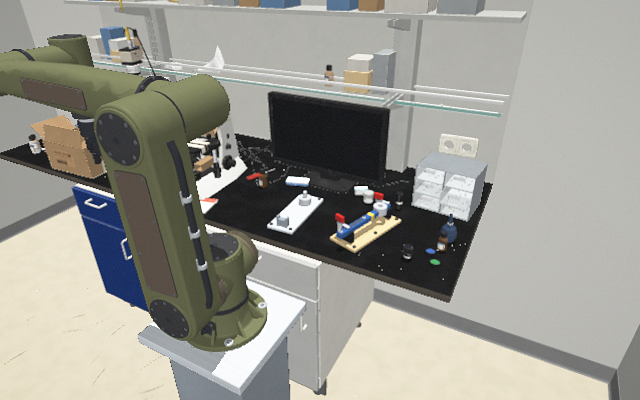

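The top view shows the mount near (301,211) with its spigot at the upper end. The cradle is near (369,205), with its boss up at (375,185) and the red latches near (370,175) and (355,233). Bystanders are to the right, near (430,200), and above. Next I'll measure an enlarged crop.

Run:
```python
from h import *
im=cv2.imread('pics/top0.png');m=camera_model('top')
c=im[140:250,270:450];cv2.imwrite('pics/c1.png',cv2.resize(c,None,fx=4.4,fy=4.4,interpolation=cv2.INTER_CUBIC))
hsv=cv2.cvtColor(im,cv2.COLOR_BGR2HSV);roi=np.zeros(im.shape[:2],np.uint8);roi[165:250,270:450]=255
def blobs(n,lo,hi,z,amin=6):
    k=cv2.inRange(hsv,lo,hi)&roi
    N,l,st,ce=cv2.connectedComponentsWithStats(k)
    for i in range(1,N):
        if st[i,4]>=amin: print(n,st[i],ce[i].round(1),plane(m,ce[i],z)[0].round(3))
blobs('red',(0,140,80),(8,255,255),.09);blobs('red',(172,140,80),(180,255,255),.09)
blobs('yel',(20,140,120),(35,255,255),.06);blobs('blue',(105,120,60),(125,255,255),.06)
blobs('ply',(10,50,120),(25,139,255),.012,60);blobs('white',(0,0,150),(180,40,255),.012,60)
```

```text
red [365 171   9   4  32] [369.  172.4] [ 0.66  -0.171  0.09 ]
red [353 223   7   5  21] [356. 225.] [ 0.461 -0.112  0.09 ]
yel [369 197   6   4  17] [371.6 198.8] [ 0.564 -0.18   0.06 ]
blue [371 192   4   4  16] [372.5 193.5] [ 0.584 -0.184  0.06 ]
blue [368 202   5   4  14] [370.1 203.7] [ 0.545 -0.173  0.06 ]
blue [424 206   6   7  35] [426.4 209.2] [ 0.516 -0.387  0.06 ]
blue [361 231   5   4  15] [362.7 232.4] [ 0.436 -0.139  0.06 ]
ply [348 171  22  65 635] [359.7 205. ] [ 0.549 -0.137  0.012]
ply [366 176  25  65 650] [378.  208.8] [ 0.531 -0.208  0.012]
white [ 286  178   30   67 1718] [300.6 211.1] [0.532 0.096 0.012]
white [369 179  13  13 122] [374.9 184.9] [ 0.627 -0.201  0.012]
```

View pics/c1.png

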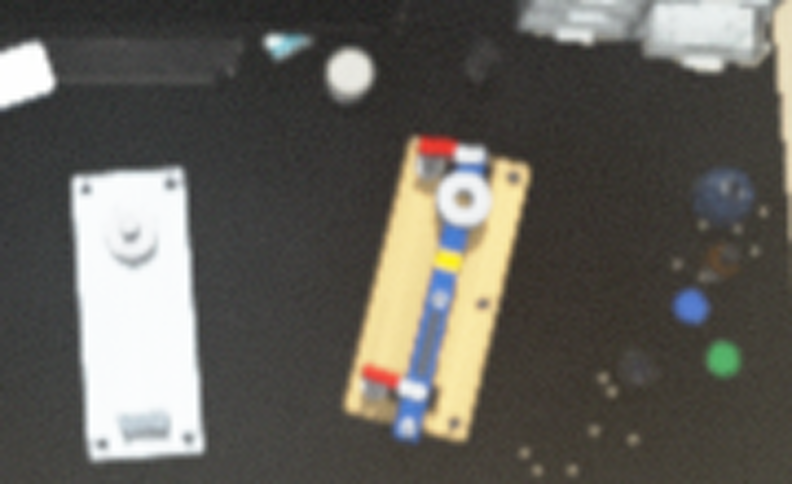

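Call:
play_rows(twist=[[0, 0, -7], [0, 0, -7], [0, 0, -7], [0, 0, -7], [0, 0, -7], [0, 0, -7], [0, 0, -7], [0, 0, -7], [0, 0, -7], [0, 0, -7], [0, 0, -7], [0, 0, -7], [0, 0, -7], [0, 0, 0], [0, 0, 0]], delta_pos=[[1.5, -5, 1], [2, -5.2, 1], [2.5, -5.2, 1], [2.6, -5.2, 1], [2.6, -5.2, 1], [2.6, -5.2, 0.8], [2.6, -5.2, 0.8], [2.6, -5.2, 0.8], [2.6, -5.2, 0.8], [2.6, -5.2, 0], [2.6, -5.2, 0], [2.6, -5.2, 0], [2.6, -5.2, 0], [2.6, -5.2, 0], [0, 0, 0]], grip=[0.6, 0.6, 0.6, 0.6, 0.6, 0.6, 0.6, 0.6, 0.6, 0.6, 0.6, 0.6, 0.6, 0.6, 0.6])

```text
time_s: 1.98
eef_pos: [0.5034, -0.15, 0.3106]
tool_rot: [3.137, -0.002, -1.858]
wrist_force: [-0.3, -0.1, 0.3]
width: 0.0513
```

Run:
```python
from h import *
s=r.read_state();print(s['time_s'],s['eef_pos'],s['tool_rot'],s['width'])
m=camera_model('wrist');print(m);cv2.imwrite('pics/w1.png',camera('wrist'))
import pickle;pickle.dump(m,open('w1.pkl','wb'))
```

```text
1.975 [ 0.50335972 -0.14996247  0.31063396] [ 3.13667889e+00 -1.68945261e-03 -1.85838540e+00] 0.0513373630772087
{'K': array([[277.72081414,   0.        , 319.34263553],
       [  0.        , 277.72081414, 199.30863308],
       [  0.        ,   0.        ,   1.        ]]), 'k1': 0.014116353465241127, 'origin': array([ 0.48405137, -0.21705426,  0.45377693]), 'orientation': array([-0.27957817, -0.0041924 ,  2.85327537])}
```

View pics/w1.png

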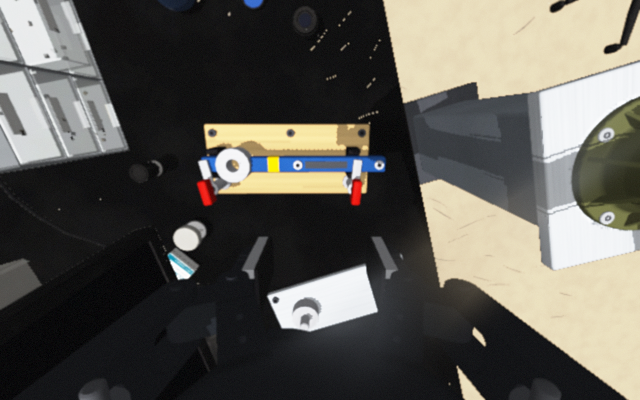

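The wrist view shows the boom at row 165, from (200) to (385). The yellow mark is at (273,164), the red wings at (205,192) and (356,191), and the mount's spigot at (306,312).

Run:
```python
from h import *
import pickle
m=pickle.load(open('w1.pkl','rb'));im=cv2.imread('pics/w1.png')
cv2.imwrite('pics/c2.png',np.hstack([cv2.resize(im[115:215,190:395],None,fx=3.9,fy=3.9,interpolation=cv2.INTER_CUBIC)]))
hsv=cv2.cvtColor(im,cv2.COLOR_BGR2HSV);roi=np.zeros(im.shape[:2],np.uint8);roi[115:340,190:400]=255
def comps(lo,hi,amin):
    k=cv2.inRange(hsv,lo,hi)&roi
    N,l,st,ce=cv2.connectedComponentsWithStats(k)
    return [(np.argwhere(l==i)[:,::-1].astype(np.float32),ce[i]) for i in range(1,N) if st[i,4]>=amin]
def rect(n,cs,z):
    for p,c in cs:
        W=plane(m,p,z)[:,:2].astype(np.float32);b=cv2.minAreaRect(W*1000)
        print(n,len(p),c.round(1),plane(m,c,z)[0].round(4),'rect',np.round(b[0],1),np.round(b[1],1),round(b[2],1))
rect('red',comps((0,140,130),(10,255,255),30),.092)
rect('yel',comps((22,140,120),(35,255,255),30),.06)
rect('blue',comps((105,120,60),(125,255,255),80),.06)
rect('ply',comps((10,40,100),(25,139,255),300),.012)
rect('mountplate',comps((0,0,150),(180,40,255),300),.012)
```

```text
red 219 [204.1 192.8] [ 0.6576 -0.1699  0.092 ] rect [ 657.5 -169.5] [33.7 12.1] 84.9
red 216 [356.1 192.4] [ 0.462  -0.1122  0.092 ] rect [ 462.1 -111.9] [32.5 12.3] 70.3
yel 179 [272.9 163.8] [ 0.563  -0.1774  0.06  ] rect [ 562.7 -177.7] [24.8 14.3] 71.1
blue 125 [210.4 162. ] [ 0.6467 -0.2049  0.06  ] rect [ 650.7 -203.9] [23.2 19.5] 67.5
blue 228 [258.2 163.6] [ 0.5829 -0.1836  0.06  ] rect [ 583.  -182.9] [20.  22.6] 73.5
blue 1089 [332.3 162.7] [ 0.4815 -0.1548  0.06  ] rect [ 481.7 -152.8] [ 22.9 150.3] 73.4
ply 4662 [288.8 138.4] [ 0.5358 -0.203   0.012 ] rect [ 540.  -199.7] [ 54.5 254.6] 74.2
ply 2421 [289.1 183.2] [ 0.5578 -0.135   0.012 ] rect [ 567.1 -139.7] [ 36.5 213.2] 73.4
mountplate 815 [232.3 165.1] [ 0.6353 -0.1889  0.012 ] rect [ 635.  -188.6] [54.4 53.1] 73.5
mountplate 4290 [326.3 300.4] [0.5613 0.0947 0.012 ] rect [567.2  98.2] [187.4 101.6] 2.5
```

View pics/c2.png

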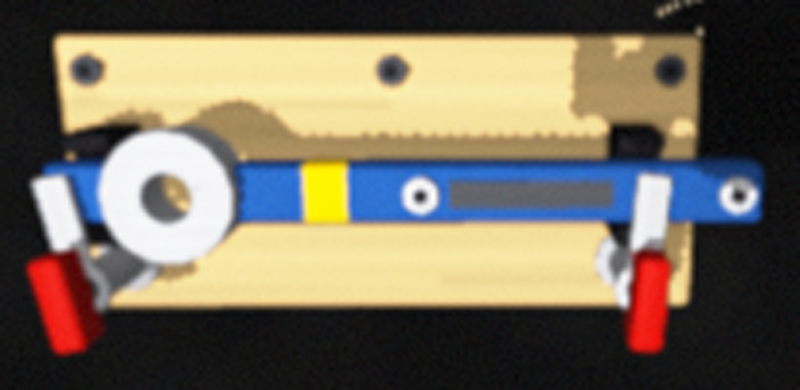

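Both views agree to within 3 mm. The tail latch axis is at (0.462,−0.112) with the wing at −109.7°. The nose latch axis is at (0.6575,−0.170) with the wing at −95.1°. The boom direction is −16.5°. I'll do the tail latch first.

Call:
play_rows(twist=[[0, 0, -3.2], [0, 0, 0], [0, 0, 0], [0, 0, 0], [0, 0, 0], [0, 0, 0], [0, 0, 0], [0, 0, 0], [0, 0, 0], [0, 0, 0]], delta_pos=[[-2.1, 1.9, -4], [-2, 1.9, -5], [0, 0, -5], [0, 0, -5], [0, 0, -3.5], [0, 0, -1.4], [0, 0, 0], [0, 0, 0], [0, 0, 0], [0, 0, 0]], grip=[0.6, 0.6, 0.6, 0.6, 0.6, 0.6, 0.0, 0.0, 0.0, 0.0], force=40)

```text
time_s: 3.28
eef_pos: [0.4626, -0.1087, 0.0764]
tool_rot: [-3.14, 0.001, -1.909]
wrist_force: [-4.5, 3.4, 6.3]
width: 0.0113
```

Call:
play_rows(twist=[[0, 0, -8], [0, 0, -9], [0, 0, -9], [0, 0, -9], [0, 0, -9], [0, 0, -9], [0, 0, -9], [0, 0, -9], [0, 0, -8], [0, 0, 0], [0, 0, 0]], delta_pos=[[0, 0, 0.3], [0, 0, 0], [0, 0, 0], [0, 0, 0], [0, 0, 0], [0, 0, 0], [0, 0, 0], [0, 0, 0], [0, 0, 0], [0, 0, 0], [0, 0, 0]], grip=[0, 0, 0, 0, 0, 0, 0, 0, 0, 0, 0])

```text
time_s: 4.65
eef_pos: [0.4641, -0.1112, 0.0767]
tool_rot: [-3.138, 0.005, 2.995]
wrist_force: [16.9, -16.6, -18.4]
width: 0.0112
```

Run:
```python
from h import *
s=r.read_state();print(s['eef_pos'],np.degrees(s['tool_rot']),s['wrist_force'],s['torque'],s['width'],s['joint_pos'])
```

```text
[ 0.46414466 -0.11122862  0.07673654] [-179.81820233    0.31117536  171.61591483] [ 16.91362702 -16.59859041 -18.36287661] [-5.65484869 -5.70964845  0.66340581] 0.011186293808447835 [ 0.19293968 -0.26902663 -0.48252349  0.00491541 -1.35323651 -1.91112575]
```

Tail latch turned to −188.4°, which is about 82° and past the 80° stop against compliance. Next I'll release it and go to the nose latch.

Call:
play_rows(twist=[[0, 0, 2], [0, 0, 0], [0, 0, 0], [0, 0, 9], [0, 0, 9], [0, 0, 9], [0, 0, 9], [0, 0, 9], [0, 0, 9], [0, 0, 9], [0, 0, 9], [0, 0, 9], [0, 0, 9.3], [0, 0, 0], [0, 0, 0]], delta_pos=[[0, 0, 0], [0, 0, 0], [0, 0, 3], [0, 0, 3], [2.5, -0.7, 0], [2.5, -0.7, 0], [2.5, -0.7, 0], [2.5, -0.8, 0], [2.5, -0.8, 0], [2.5, -0.8, 0], [2.5, -0.8, 0], [2, -0.5, 0], [0, 0, 0], [0, 0, 0], [0, 0, 0]], grip=[0.6, 0.6, 0.6, 0.6, 0.6, 0.6, 0.6, 0.6, 0.6, 0.6, 0.6, 0.6, 0.6, 0.6, 0.6])

```text
time_s: 6.52
eef_pos: [0.6571, -0.1667, 0.1378]
tool_rot: [-3.141, 0.0, -1.68]
wrist_force: [-0.3, 0.1, 0.2]
width: 0.0514
```

Run:
```python
from h import *
s=r.read_state();print(s['eef_pos'],np.degrees(s['tool_rot']),s['wrist_force'],s['width'])
m=camera_model('wrist');im=camera('wrist');cv2.imwrite('pics/w2.png',im)
import pickle;pickle.dump(m,open('w2.pkl','wb'))
hsv=cv2.cvtColor(im,cv2.COLOR_BGR2HSV)
k=cv2.inRange(hsv,(0,140,100),(10,255,255));N,l,st,ce=cv2.connectedComponentsWithStats(k)
for i in range(1,N):
  if st[i,4]>100:
    W=plane(m,np.argwhere(l==i)[:,::-1],.092)[:,:2].astype(np.float32);b=cv2.minAreaRect(W*1000);print(st[i],np.round(b[0],1),np.round(b[1],1),b[2])
```

```text
[ 0.65706304 -0.16673861  0.13775296] [-1.79968962e+02  7.42109490e-03 -9.62489510e+01] [-0.32498933  0.06275934  0.18695826] 0.05141912143969057
[310 189  17  50 764] [ 657.7 -171.3] [37.2 11.8] 83.72814178466797
[ 544  245   67   26 1276] [ 470.4 -116.4] [19.4 49.8] 81.20216369628906
```

View pics/w2.png

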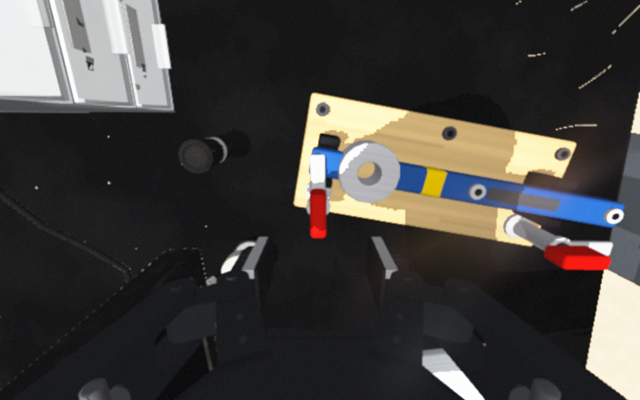

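The tail latch now points outward along the arm, with its tongue near (590,250). The nose wing at (318,212) lies between the fingers.

Call:
play_rows(twist=[[0, 0, 0.6], [0, 0, 0], [0, 0, 0], [0, 0, 0], [0, 0, 0], [0, 0, 8], [0, 0, 9], [0, 0, 9], [0, 0, 9], [0, 0, 9], [0, 0, 9], [0, 0, 9], [0, 0, 9], [0, 0, 0], [0, 0, 0]], delta_pos=[[0, -0.3, -3.2], [0, 0, -3], [0, 0, 0], [0, 0, 0], [0, 0, 0], [0, 0, 0], [0, 0, 0], [0, 0, 0], [0, 0, 0], [0, 0, 0], [0, 0, 0], [0, 0, 0], [0, 0, 0], [0, 0, 0], [0, 0, 0]], grip=[0.6, 0.6, 0, 0, 0, 0, 0, 0, 0, 0, 0, 0, 0, 0, 0])

```text
time_s: 8.45
eef_pos: [0.6587, -0.1698, 0.0776]
tool_rot: [-3.14, -0.005, -0.43]
wrist_force: [4.9, 1.7, 5.1]
width: 0.0105
```

Call:
play_rows(twist=[[0, 0, -2], [0, 0, 0], [0, 0, 0], [0, 0, 3], [0, 0, 3.5], [0, 0, 4], [0, 0, 0]], delta_pos=[[0, 0, 0], [0, 0, 0], [0, 0, 4], [0, 0, 5], [-5, -0.4, 3], [-4.5, -0.4, 0], [0, 0, 0]], grip=[0.7, 0.7, 0.7, 0.7, 0.7, 0.7, 0.7])

```text
time_s: 9.32
eef_pos: [0.5596, -0.1784, 0.1959]
tool_rot: [-3.142, 0.0, -0.279]
wrist_force: [0.0, 0.5, -0.1]
width: 0.0597
```

Run:
```python
from h import *
s=r.read_state();print(s['eef_pos'],np.degrees(s['tool_rot']),s['wrist_force'],s['width'])
m=camera_model('wrist');im=camera('wrist');cv2.imwrite('pics/w3.png',im)
import pickle;pickle.dump(m,open('w3.pkl','wb'))
hsv=cv2.cvtColor(im,cv2.COLOR_BGR2HSV)
for n,lo,hi,z in [('red',(0,140,100),(10,255,255),.092),('yel',(22,140,100),(35,255,255),.06),('blue',(105,120,60),(125,255,255),.06)]:
  k=cv2.inRange(hsv,lo,hi);N,l,st,ce=cv2.connectedComponentsWithStats(k)
  for i in range(1,N):
   if st[i,4]>100:
    W=plane(m,np.argwhere(l==i)[:,::-1],z)[:,:2].astype(np.float32);b=cv2.minAreaRect(W*1000);print(n,st[i],np.round(b[0],1),np.round(b[1],1),b[2])
```

```text
[ 0.55957844 -0.1783906   0.19587033] [-1.79996553e+02  7.60047626e-04 -1.60029255e+01] [ 0.04094245  0.52183598 -0.14232254] 0.05973302935858742
red [268  70  19  44 617] [ 658.  -169.3] [13.5 32.9] 66.19876098632812
red [276 279  16  38 398] [ 467.9 -112.8] [13.1 43.9] 79.3747329711914
yel [307 180  22  15 312] [ 563.2 -177. ] [21.8 14.8] 73.95604705810547
blue [ 520   31   62   50 1773] [ 621.2 -412.9] [54.5 39.6] 73.23916625976562
blue [610  37  13  11 105] [ 616.6 -466.7] [10.   7.8] 73.16655731201172
blue [306  82  24  26 583] [ 649.  -201.8] [21.9 22. ] 73.95903015136719
blue [495 145  25  25 472] [ 540.2 -366.4] [23.1 23.5] 34.003150939941406
blue [308 157  20  23 424] [ 582.  -182.5] [19.4 22.4] 73.30188751220703
blue [ 307  196   20  122 1646] [ 482.7 -152.8] [ 21.7 149.2] 73.271240234375
```

View pics/w3.png

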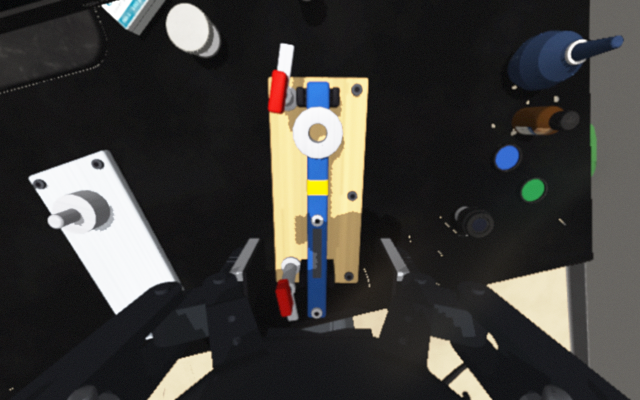

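Both latches point outward. The yellow mark is at (317,188), which casts to (0.563,−0.177), and the arm is along −16.6°. I'll grip now.

Call:
play_rows(twist=[[0, 0, -0.6], [0, 0, 0], [0, 0, 0], [0, 0, 0], [0, 0, 0], [0, 0, 0], [0, 0, 0], [0, 0, 0], [0, 0, 0]], delta_pos=[[0.35, 0.1, -4], [0, 0, -5], [0, 0, -4.5], [0, 0, -3], [0, 0, 0], [0, 0, 0], [0, 0, 0], [0, 0, 0], [0, 0, 0]], grip=[0.7, 0.7, 0.7, 0.7, 0.7, 0, 0, 0, 0], force=80)

```text
time_s: 10.5
eef_pos: [0.5667, -0.1773, 0.0325]
tool_rot: [3.142, -0.004, -0.289]
wrist_force: [-0.4, -0.1, 5.8]
width: 0.0207
```

Call:
play_rows(twist=[[0, 0, 0], [0, 0, 0], [0, 0, 0], [0, 0, 0], [0, 0, 0], [0, 0, 0], [0, 0, 0], [0, 0, 0], [0, 0, 0], [0, 0, 0]], delta_pos=[[0, 0, 0.5], [0, 0, 1], [0, 0, 1.5], [0, 0, 2], [0, 0, 2], [0, 0, 2.5], [0, 0, 2.5], [0, 0, 2], [0, 0, 0], [0, 0, 0]], grip=[0, 0, 0, 0, 0, 0, 0, 0, 0, 0])

```text
time_s: 11.75
eef_pos: [0.5651, -0.1766, 0.1691]
tool_rot: [-3.141, 0.002, -0.289]
wrist_force: [0.1, -0.4, -7.2]
width: 0.0206
```

Run:
```python
from h import *
s=r.read_state();print(s['eef_pos'],np.degrees(s['tool_rot']),s['wrist_force'],s['torque'],s['width'])
for n in ['wrist','top']:
    m=camera_model(n);im=camera(n);cv2.imwrite(f'pics/{n}4.png',im)
    import pickle;pickle.dump(m,open(f'{n}4.pkl','wb'))
# mount from old pics: plate corner & seat
m3=pickle.load(open('w3.pkl','rb'));im=cv2.imread('pics/w3.png')
cv2.imwrite('pics/c5.png',np.hstack([cv2.resize(im[145:325,20:190],None,fx=2.3,fy=2.3),cv2.resize(cv2.imread('pics/top0.png')[172:250,280:322],None,fx=5.3,fy=5.3)[:414]]))
mt=camera_model('top');im=cv2.imread('pics/top0.png')
k=cv2.inRange(im,(150,150,150),(255,255,255));k[:, :280]=0;k[:,320:]=0;k[:172]=0;k[250:]=0
p=np.argwhere(k)[:,::-1];W=plane(mt,p,.012)[:,:2].astype(np.float32);b=cv2.minAreaRect(W*1000);print(b)
```

```text
[ 0.56507662 -0.17662873  0.16908754] [-1.79985581e+02  9.84049566e-02 -1.65751273e+01] [ 0.09686734 -0.38039397 -7.20035071] [-0.03915615 -0.02582312 -0.00843262] 0.020607682392351705Traceback (most recent call last):
  File "<stdin>", line 8, in <module>
    return _nx.concatenate(arrs, 1, dtype=dtype, casting=casting)
           ~~~~~~~~~~~~~~~^^^^^^^^^^^^^^^^^^^^^^^^^^^^^^^^^^^^^^^
ValueError: all the input array dimensions except for the concatenation axis must match exactly, but along dimension 0, the array at index 0 has size 414 and the array at index 1 has size 413
```

View pics/wrist4.png

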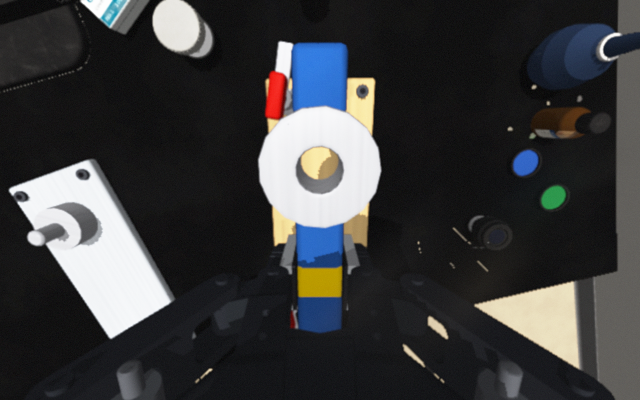

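The boom is lifted level with 7.2 N at the wrist. Its boss hole is at (319,165), and the mount is at the left with the spigot tip near (35,238). I'll move part-way, align the yaw, and measure the mount unobstructed.

Call:
play_rows(twist=[[0, 0, 0], [0, 0, 3], [0, 0, 4], [0, 0, 4], [0, 0, 4], [0, 0, 4], [0, 0, 0], [0, 0, 0], [0, 0, 0]], delta_pos=[[0, 0.5, 1], [-0.5, 1.5, 1], [-0.5, 2.5, 1], [-0.5, 2.5, 1], [-0.5, 2.5, 0], [-0.5, 2, 0], [0, 1, 0], [0, 0, 0], [0, 0, 0]], grip=[0, 0, 0, 0, 0, 0, 0, 0, 0])

```text
time_s: 12.98
eef_pos: [0.5406, -0.0523, 0.2104]
tool_rot: [3.141, -0.0, 0.042]
wrist_force: [-0.0, -0.3, -5.7]
width: 0.0209
```

Run:
```python
from h import *
import pickle
s=r.read_state();print(s['eef_pos'],np.degrees(s['tool_rot']),s['wrist_force'],s['width'])
m=camera_model('wrist');im=camera('wrist');cv2.imwrite('pics/w5.png',im);pickle.dump(m,open('w5.pkl','wb'))
mt=camera_model('top');it=cv2.imread('pics/top0.png')
for mm,I,x0,x1,y0,y1 in [(mt,it,280,320,172,250)]:
    k=cv2.inRange(I[y0:y1,x0:x1],(130,130,130),(255,255,255));p=np.argwhere(k)[:,::-1]+[x0,y0]
    b=cv2.minAreaRect((plane(mm,p,.012)[:,:2]*1000).astype(np.float32));print('mount top',b)
c=it[172:250,280:322]
cv2.imwrite('pics/c5.png',np.hstack([cv2.copyMakeBorder(im,0,20,0,0,cv2.BORDER_CONSTANT)[:400,:560],cv2.resize(c,(215,400),interpolation=cv2.INTER_CUBIC)]))
```

```text
[ 0.540551   -0.05225187  0.21042924] [ 1.79981105e+02 -6.88691752e-03  2.40149727e+00] [-0.01295598 -0.30615919 -5.71788553] 0.020903260585013822
mount top ((533.4021606445312, 95.70417022705078), (259.29229736328125, 104.68265533447266), 2.372088670730591)
```

View pics/c5.png

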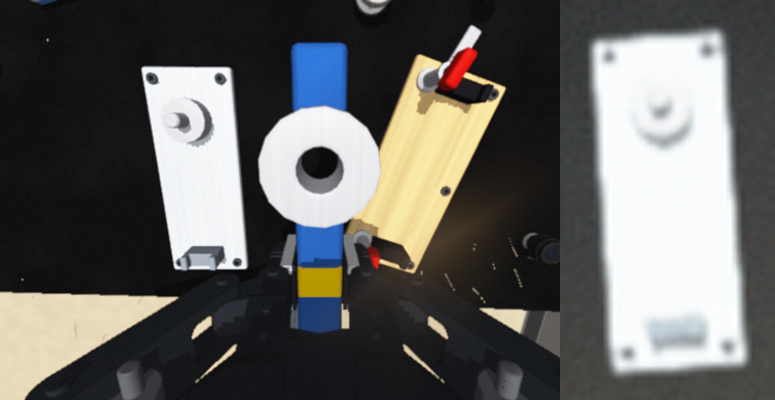

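The plate (140–247, 65–270) is fully in view. Spigot tip is near (173,121), the tail saddle near (201,256), and the held boss hole at (319,163). Now the numbers.

Run:
```python
from h import *
import pickle
m=pickle.load(open('w5.pkl','rb'));im=cv2.imread('pics/w5.png');mt=camera_model('top')
g=im.min(2)
k=(g>130).astype(np.uint8);k[:,255:]=0;k[:,:130]=0;k[:55]=0;k[275:]=0
p=np.argwhere(k)[:,::-1];b=cv2.minAreaRect((plane(m,p,.012)[:,:2]*1000).astype(np.float32));print('plate',b,p.min(0),p.max(0))
print('tip wrist',plane(m,[173,121],.06),'top',plane(mt,[299.3,191.5],.06))
o1,v1=ray(m,[173,121]);o2,v2=ray(mt,[299.3,191.5]);v1=v1[0];v2=v2[0]
t=np.linalg.lstsq(np.c_[v1,-v2],o2-o1,rcond=None)[0];print('tri',o1+v1*t[0],o2+v2*t[1])
print('saddle',plane(m,[201,252],.046))
tcp=np.array([.5406,-.0523,.2104]);zu=tcp[2]+.0075
# boss outline: bright component around hole
k=((g>150)*255).astype(np.uint8);k[:,:252]=0;k[:,390:]=0;k[:100]=0;k[235:]=0
c=max(cv2.findContours(k,cv2.RETR_EXTERNAL,cv2.CHAIN_APPROX_NONE)[0],key=cv2.contourArea)
W=plane(m,c[:,0],zu+.03)[:,:2]*1000;(x,y),ra=cv2.minEnclosingCircle(W.astype(np.float32));A=np.c_[2*W,np.ones(len(W))];f=np.linalg.lstsq(A,(W**2).sum(1),rcond=None)[0];print('boss fit',f[:2],'circ',x,y,ra)
hsv=cv2.cvtColor(im,cv2.COLOR_BGR2HSV);k=cv2.inRange(hsv,(20,140,80),(35,255,255));k[:,:290]=0;k[:,350:]=0;k[:240]=0;k[305:]=0
p=np.argwhere(k)[:,::-1];print('yellow',cv2.minAreaRect((plane(m,p,zu+.02)[:,:2]*1000).astype(np.float32)))
k=cv2.inRange(hsv,(105,120,60),(125,255,255));k[:,:285]=0;k[:,352:]=0;k[102:]=0;p=np.argwhere(k)[:,::-1];print('nose',cv2.minAreaRect((plane(m,p,zu+.02)[:,:2]*1000).astype(np.float32)))
```

```text
plate ((533.6969604492188, 97.35084533691406), (253.90960693359375, 100.12542724609375), 2.4153847694396973) [142  67] [246 269]
tip wrist [[0.60275023 0.09892102 0.06      ]] top [[0.60088863 0.09705477 0.06      ]]
tri [0.60279863 0.09804182 0.06174673] [0.60063935 0.09699956 0.06128195]
saddle [[0.44994592 0.08822919 0.046     ]]
boss fit [591.59444881 -51.85435332] circ 590.1306762695312 -53.19057846069336 27.624176025390625
yellow ((537.1215209960938, -51.770843505859375), (16.076213836669922, 20.76432991027832), 3.563214063644409)
nose ((627.9954223632812, -47.979129791259766), (20.581321716308594, 21.60834312438965), 2.3619332313537598)
```

Plate fit 253.9 × 100.1 mm against the true 255 × 100, yaw 2.4°, which matches the held boom. The spigot is near (0.602,0.099) and the bore near (0.592,−0.050). I need to go +1.0, +14.9 cm, then down 11.8.

Call:
play_rows(twist=[[0, 0, 0], [0, 0, 0], [0, 0, 0], [0, 0, 0], [0, 0, 0], [0, 0, 0], [0, 0, 0], [0, 0, 0], [0, 0, 0], [0, 0, 0], [0, 0, 0], [0, 0, 0], [0, 0, 0], [0, 0, 0], [0, 0, 0], [0, 0, 0], [0, 0, 0], [0, 0, 0]], delta_pos=[[0.2, 1, 0], [0.2, 2, 0], [0.2, 3, 0], [0.2, 3, 0], [0.2, 3, 0], [0, 2, 0], [0, 0.9, 0], [0, 0, -1], [0, 0, -1.5], [0, 0, -2], [0, 0, -2], [0, 0, -2], [0, 0, -1.5], [0, 0, -1], [0, 0, -0.8], [0, 0, 0], [0, 0, 0], [0, 0, 0]], grip=[0, 0, 0, 0, 0, 0, 0, 0, 0, 0, 0, 0, 0, 0, 0, 0, 0, 0])

```text
time_s: 15.28
eef_pos: [0.5509, 0.0972, 0.093]
tool_rot: [-3.141, -0.001, 0.042]
wrist_force: [-0.5, 1.3, -6.6]
width: 0.0209
```

Run:
```python
from h import *
import pickle
s=r.read_state();print(s['eef_pos'],np.degrees(s['tool_rot']),s['wrist_force'],s['width'],abs(s['qd']).max())
m=camera_model('wrist');im=camera('wrist');cv2.imwrite('pics/w6.png',im);pickle.dump(m,open('w6.pkl','wb'))
t=camera('top');cv2.imwrite('pics/top6.png',t);sc=camera('scene');cv2.imwrite('pics/sc6.png',sc)
cv2.imwrite('pics/c6.png',np.vstack([im[:330,:],cv2.resize(np.hstack([t[150:260,270:430],sc[150:260,240:400]]),(640,220))]))
```

```text
[0.55085658 0.09721953 0.09295927] [-1.79983633e+02 -6.58557079e-02  2.43228711e+00] [-0.46411883  1.32290917 -6.58097262] 0.020876110446624404 0.0034052987313552847
```

View pics/c6.png

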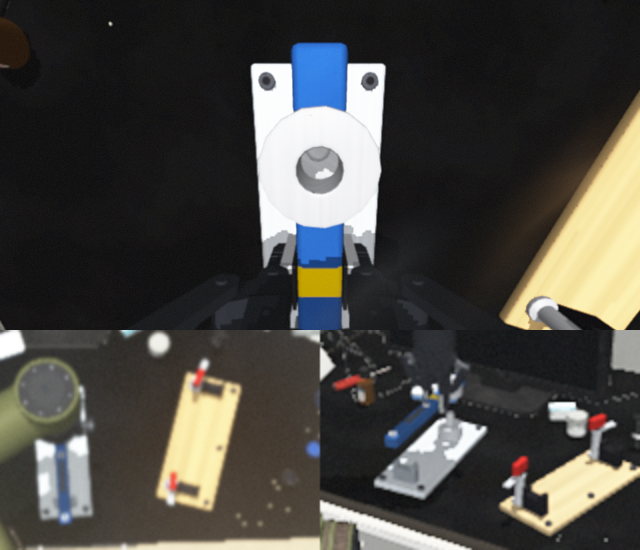

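The boom lies centred on the plate at column 319, with the spigot tip visible through the hole near (319,154). I'll check this numerically in the along-arm direction.

Run:
```python
from h import *
import pickle
m=pickle.load(open('w6.pkl','rb'));im=cv2.imread('pics/w6.png')
tcp=np.array([.5509,.0972,.093]);d=np.array([.9991,.0424,0]);bore=tcp+.0512*d;bore[2]=.1005
sp=np.array([.602,.099,.06]);print('bore est',bore)
print('proj bore top,bottom,spigot',proj(m,[bore+[0,0,.03],bore,sp]).round(1))
g=im.min(2);k=(g>120).astype(np.uint8);k[:,:245]=0;k[:,392:]=0;k[:58]=0;k[105:]=0;k[:,288:352]=0
p=np.argwhere(k)[:,::-1];W=plane(m,p,.012)[:,:2];u=W@d[:2];n=W@[-d[1],d[0]]
print('plate front edge along',np.percentile(u,99.5),'-> spigot along',np.percentile(u,99.5)-.06,'lat range',n.min(),n.max(),'bore',bore[:2]@d[:2],bore[:2]@[-d[1],d[0]])
cv2.imwrite('pics/c7.png',cv2.resize(im[125:210,270:370],None,fx=6,fy=6,interpolation=cv2.INTER_CUBIC))
```

```text
bore est [0.60205392 0.09937088 0.1005    ]
proj bore top,bottom,spigot [[320.5 171.1]
 [320.3 160.1]
 [320.6 151.2]]
plate front edge along 0.6644661056577428 -> spigot along 0.6044661056577427 lat range 0.02570456978114876 0.1250265290339808 bore 0.605725396784 0.07375435999999999
```

View pics/c7.png

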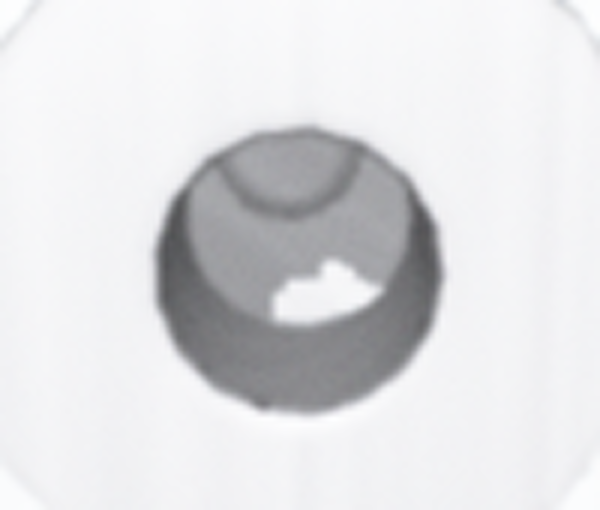

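The hole top is centred at (319.8,170) against a predicted (320.5,171). The spigot disc centre is about 3 px from its prediction, or about 2 mm. That is well inside 12 mm, so I'm handing in.

Run:
```python
from plant import r
s=r.read_state();print(s['time_s'],s['eef_pos'],s['wrist_force'],s['width'],abs(s['qd']).max());print(r.close_job())
```

```text
15.425 [0.55061546 0.09713788 0.09256441] [ 0.62723817  0.75650358 -6.37850439] 0.02071619990912813 0.002640636046175207
the job is handed in; nothing more can be done
None
```

I turned both latches outward to their stops. I then gripped the arm about 4 mm noseward of the balance mark, lifted it out level, and handed in while holding it still over the mounting base at 15.4 s.

- **Position:** by the last wrist picture and calibration, the hole is about 2 mm from the spigot's axis, and the underside is about 40 mm above the tip. The arm's direction matches the base at 2.4°, tilt is under 0.1°, and joint speeds are below 0.003 rad/s.
- **Grip:** the fingers still hold the arm, with about 6.4 N of downward load at the wrist. The grip opening read 20.7 mm on the 22 mm bar, a small difference I put down to pad compliance.
- **Latches:** the nose wing measured about 82–83°, against a stop at 80°. I read the tail latch by the tool's turn (about 82°), and pictures show it pointing outward.
- **Other checks:** the spigot position from two views differed by about 2 mm, and the plate-edge check agreed to 1–2 mm along the arm. My circle fit of the boss rim came out at 27.6 mm radius instead of 24, so I did not use it. I saw no bystander moved in the pictures, but I did not measure them.

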